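# Hold the magnifier over the pasted-in problem

## Robot

A 6-joint arm with a two-finger parallel gripper is mounted at the origin on the work surface. World frame = base frame: x ahead of the robot, y to its left, z up, the work surface at z = 0. Lengths are in m, angles in degrees, forces in N, time in s.
With the tool pointing down it reaches from about 0.4 to 0.825 m from the base axis. Payload 7 kg.
Tool frame: the origin (TCP) lies midway between the tips of the shut fingers; the grasp point (between the pads) lies 19 mm behind it; x points along the fingers, z is the direction in which the jaws open and shut, and the axes are right-handed (so a half turn about x gives the same grasp; the last joint's range is limited). The gripper opens to 88 mm and grips with 3 to 60 N. Pads are 19 mm wide; open, the fingers measure 130 mm over their backs; the gripper's body (78 mm by 193 mm) begins 47 mm behind the grasp point.
Start: joints at [16.507, 20.546, 0.682, 0, -70.136, -16.507], TCP at [0.675, -0, 0.227] pointing down, gripper open.
Joint ranges: [-176.03, 176.03], [-82.01, 121.73], [-58.28, 71.71], [-173.87, 95.51], [-174.79, -0.11], [-173.66, 173.66]. Speed limits (degrees/s): [136.94, 136.94, 172.46, 180, 180, 180].

## Interface

Orientations are given as [roll, pitch, yaw] about the fixed x, y, z axes, in that order (R = Rz(yaw) Ry(pitch) Rx(roll)).
In Python, from plant import ctrl gives the robot as it stands. The module is installed in compiled form; this text tells all that it offers.
- The arm moves only by the tool servo_tool, never from a script. Its argument "deltas" is a list of rows, each a list of 3 entries, a list of its own where there are three numbers: the turn, a rotation vector about the tool's x, y, z in degrees, then the shift along the tool's x, y, z in cm, then the finger opening in cm, from 0 to 8.76. A call has 1 to 5 rows; each row is the pose to reach, as a shift and turn from the pose measured when the call began, along the tool's axes at that moment; what a row does not reach only later rows make up. A row lasts 1/10 s, in which the tool goes at most 50 mm and 8.59 degrees, less where a joint would pass 70% of its speed; a pose out of reach is approached as far as the arm can. A call with a gripper value outside its range is refused whole. The fingers move at their own pace and stop on an object; the grip force is fixed at half the most. Time passes only in rows, so rows that repeat a pose let the fingers close. It gives the time, the measured TCP pose, the force and the opening at its end, in the units of the state.
- ctrl.get_obs(): the state, without advancing time (a new reading comes with each control period).
- ctrl.snapshot(name): name is "scene" or "side" or "wrist"; returns a dict with "image" (384x512x3 uint8, red, green, blue), "vertical_fov" (degrees; the focal length in pixels is half the picture's height over the tangent of half this angle, whatever the lens; pixels are square), "cx", "cy" (the principal point, pixels), "rvec" (rotation vector, rad) and "tvec" (3), from world to camera coordinates, as OpenCV has them. Camera axes: x right, y down, z forward; pixel columns grow to the right and rows downward; lengths in m; the calibration is good to about 2 mm. A picture is of the moment at which its call begins. There is no depth.
- ctrl.close_job(): hands the job in, once; it reports no verdict.
The state is a dict: "clock": time; "joint_pos": joint angles; "qvel": joint speeds; "tau": joint torques, N m; "tool_pos": TCP position; "orientation": TCP orientation; "force": force on the tool from outside, world axes, zero at the start; "moment": the same for the moment, N m; "opening": finger opening in m.
Only numpy, scipy, OpenCV 4.12 (cv2) and the standard library are available. Lean on these libraries where they do the work, as an engineer would, in place of code of your own. Each camera call takes 0.05 s, during which the arm holds its last target. There are 200 camera calls.

## Task

First clear the eraser off the workbook's orange-bordered problem slip and leave it lying in the grey pen tray. Then take the magnifier by its red handle and hold it so the pupil can read the slip: lens centred over the slip with its long side along the slip's long side, level, about 2 cm above the page, and never touching the workbook with it. Finish while still holding it there, motionless; do not disturb anything else on the desk.

Things in the scene. Friction and masses are not known exactly. Their poses are not given: they have to be found in the camera images.
- eraser: White block eraser with a blue sleeve, 44 (x) x 18 (y) x 12 (z) mm, about 22 g, lying loose on the slip at any angle. Origin: centre of its underside; x along its length, z up.
- tray: Grey open pen tray, fixed to the desk, empty, 200 (x) x 110 (y) mm outside, 22 mm high, walls and floor 4 mm thick. Origin: centre of its underside, on the desk; x along its length.
- slip: Problem slip pasted flat on the workbook page: orange border, pale yellow inside with a small printed abacus, 44 (x) x 86 (y) mm, no thickness to speak of. Origin: its centre, on the page surface (8 mm above the desk); y along its long side, x along its short side, z up.
- magnifier: Reading magnifier lying loose and flat on the desk, 70 to 170 g. Black rectangular frame 56 (x) x 100 (y) x 10 (z) mm around a clear lens; the red handle runs out from the middle of one long side, towards -x. Origin: centre of the lens on the underside of the frame; y along the lens's long side, z up. The underside of frame and handle are flush.
- magnifier_grip (a point): A good place to grip the magnifier: middle of the handle's height, at (-65, 0, 11) mm in the magnifier's frame. The handle is 20 mm wide (y), 22 mm high, and reaches from 33 to 115 mm from the lens centre (along -x).
- workbook: Open workbook lying flat, fixed to the desk, 250 (x) x 360 (y) mm, page surface 8 mm above the desk, green cover edge. Origin: centre of its underside.
- abacus: Bystander between magnifier and workbook: abacus standing upright in a wooden stand, loose; 300 (x) x 60 (y) mm at the base, 95 mm high. Origin: centre of its underside; x along its length.
- pencil_case: Bystander: light blue hard pencil case, 75 x 180 x 52 mm, loose. Origin: centre of its underside.
- glue_stick: Bystander: standing glue stick, blue and white, 32 mm across, 98 mm high, loose. Origin: centre of its underside.
- sharpener: Bystander: green-topped pencil sharpener, 45 x 35 x 54 mm, loose. Origin: centre of its underside.
- pencil_cup: Bystander: white cup with pencils, 72 mm across, about 170 mm high with the pencils, loose. Origin: centre of its underside.
- tape_dispenser: Bystander: grey tape dispenser, 130 x 55 x 75 mm, loose. Origin: centre of its underside.

How it is judged (in metres and radians):
On the way, in this order (a step that is already met when the one before it is completed fails the run):
1. the eraser lies released in the pen tray (x of eraser in the frame of tray between -0.092 and 0.092 m and y of eraser in the frame of tray between -0.047 and 0.047 m and z of eraser in the frame of tray between 0 and 0.028 m and contact force between eraser and the fingers below 0.05 N and linear speed of eraser below 0.02 m/s), for 0.2 s.
2. the magnifier is lifted off the desk in the gripper (height (world z) of magnifier above 0.05 m and contact force between magnifier and the fingers above 0.3 N), for 0.2 s.
At the end, for the whole second after the job is handed in: The eraser lies released in the tray; the gripper still holds the magnifier at rest, lens centre within 15 mm of the slip's centre seen from above, long sides aligned and lens level within 8 degrees, right side up, its underside 8 to 35 mm above the page, nothing else carrying it (all of step 1 and horizontal distance between magnifier and slip below 0.015 m and angle between the y axis of magnifier and the y axis of slip, either way round below 0.14 rad and angle between magnifier's own z axis and vertical below 0.14 rad and z of magnifier in the frame of slip between 0.008 and 0.035 m and contact force between magnifier and the fingers above 0.3 N and contact force between magnifier and workbook below 0.05 N and linear speed of magnifier below 0.02 m/s and angular speed of magnifier below 0.15 rad/s); the arm keeps its last pose, push and grip.
It fails at once if the magnifier touches the workbook (contact force between magnifier and workbook above 0.3 N).
It fails at once if the abacus, pencil case, glue stick, sharpener, pencil cup or tape dispenser is disturbed (moved more than 15 mm) (distance of any of abacus, pencil_case, glue_stick, sharpener, pencil_cup, tape_dispenser from where it was at the start of the episode above 0.015 m).
It also fails if it takes over 64 s, if anything falls off the work surface, if the arm or the gripper's body presses on something with over 40 N, if the wrist force passes 120 N, or if a joint passes its speed limit or range.

## Working session

There is one attempt and no reset: what is moved stays moved. The work goes in short steps, Python scripts to look and compute and a tool call to move; the robot and the scene stay as the last step left them, time stands still between calls to the robot, and variables do not carry over. Pictures are saved under pics/ and viewed, on a budget of 10 in all, crops included, one or two more only if the job needs it, and the job is handed in when it is done.

Besides the shell and the picture viewer there is one more tool, called after "Emit:" by a JSON object that holds its "op" and its "data", one argument or row to a line. servo_tool: Moves the arm, as the interface text tells. Its arguments: {"type":"object","properties":{"deltas":{"type":"array","items":{"type":"array"}}},"required":["deltas"]}

```bash
mkdir -p pics
cat > h.py <<'E'
import numpy as np, cv2
from plant import ctrl
from scipy.spatial.transform import Rotation as R
def snap(n,f):
    s=ctrl.snapshot(n); cv2.imwrite('pics/'+f,s['image'][:,:,::-1]); 
    np.savez('pics/'+f[:-4]+'.npz',**s); return s
def ray(s,u,v,z):
    f=192/np.tan(np.radians(float(s['vertical_fov']))/2)
    Rm=cv2.Rodrigues(np.array(s['rvec'],float))[0]; t=np.array(s['tvec'],float).ravel()
    d=Rm.T@np.array([(u-s['cx'])/f,(v-s['cy'])/f,1]); c=-Rm.T@t
    return c+d*(z-c[2])/d[2]
def load(f): return np.load('pics/'+f+'.npz')
def delta(p,rpy):
    o=ctrl.get_obs(); A=R.from_euler('xyz',o['orientation'],degrees=True); B=R.from_euler('xyz',rpy,degrees=True)
    print('turn',(A.inv()*B).as_rotvec(degrees=True).round(2),'shift cm',(A.inv().apply(np.array(p)-o['tool_pos'])*100).round(2))
E
python3 - <<'E'
from h import *
a=snap('scene','scene.png');b=snap('side','side.png')
for s in(a,b): print(s['vertical_fov'],s['cx'],s['cy'],ray(s,256,192,0))
o=ctrl.get_obs();print({k:o[k] for k in('clock','tool_pos','orientation','opening','force')}, R.from_euler('xyz',o['orientation'],degrees=True).as_matrix().round(2))
E
```

```text
42.027772347595175 257.4565747907086 204.44684015188582 [0.48692398 0.02248242 0.        ]
42.02713258167698 252.08340712378535 197.76719401627648 [ 0.57554663 -0.00868892  0.        ]
{'clock': 0.1, 'tool_pos': array([ 6.74565845e-01, -1.62411400e-05,  2.25698761e-01]), 'orientation': array([   4.03679416,   89.9135743 , -175.97052889]), 'opening': 0.08772430292434745, 'force': array([ 0.77174474, -0.10803995,  0.49123232])} [[-0. -0. -1.]
 [-0. -1.  0.]
 [-1.  0.  0.]]
```

View pics/scene.png

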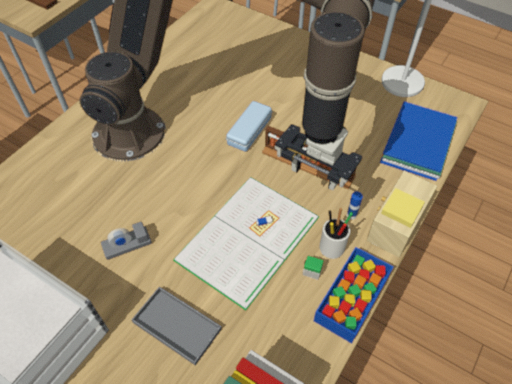

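View pics/side.png

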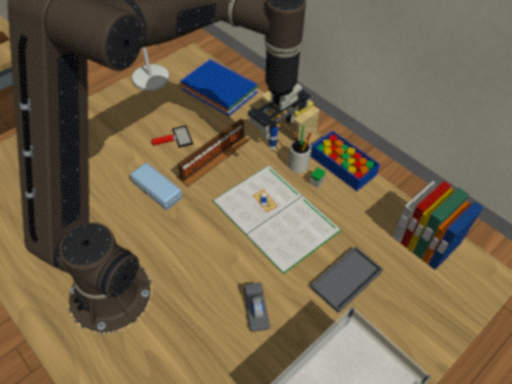

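Scene: the slip is at (264,222) with the eraser on it, and the tray is at (178,323). The gripper hides the magnifier. Side: magnifier frame at (181,136), handle at (162,140), abacus at (212,150), tray at (345,278). I'll enlarge the areas that matter.

Run:
```python
from h import *
a=cv2.imread('pics/scene.png');b=cv2.imread('pics/side.png')
c=lambda i,x,y,w,h,k:cv2.resize(i[y:y+h,x:x+w],None,fx=k,fy=k,interpolation=cv2.INTER_CUBIC)
t=np.hstack([c(a,239,197,50,50,6),c(b,140,115,100,60,5)]) if 0 else None
A=c(a,234,197,60,50,6);B=c(b,145,115,73,50,6)  # 360x300, 438x300
C=c(b,234,180,60,50,6);D=c(b,260,115,73,50,6)
cv2.imwrite('pics/crop1.png',np.vstack([np.hstack([A,B]),np.hstack([C,D])]))
a,b=load('scene'),load('side')
print('slip',ray(a,264,222,.008),ray(b,264,201,.008))
print('tray corners scene',[ray(a,*p,.022).round(3) for p in((165,289),(221,325),(189,360),(134,321))],'side',[ray(b,*p,.022).round(3) for p in((352,249),(382,270),(343,307),(310,282))])
print('mag',ray(b,181,136,.01),ray(b,153,141,.022))
for n,p,z in(('abL',(181,179),0),('abR',(245,150),0),('case',(155,185),.05),('cup',(299,170),0),('glue',(273,147),0),('sharp',(316,184),0),('tape',(256,305),.04)):print(n,ray(b,*p,z).round(3))
```

```text
slip [ 0.56786387 -0.06005089  0.008     ] [ 0.56485965 -0.0593896   0.008     ]
tray corners scene [array([ 0.468, -0.384,  0.022]), array([ 0.647, -0.384,  0.022]), array([ 0.633, -0.497,  0.022]), array([ 0.458, -0.494,  0.022])] side [array([ 0.63 , -0.385,  0.022]), array([ 0.64 , -0.494,  0.022]), array([ 0.463, -0.494,  0.022]), array([ 0.451, -0.376,  0.022])]
mag [0.54482732 0.36674515 0.01      ] [0.44776392 0.40497873 0.022     ]
abL [0.422 0.21  0.   ]
abR [0.679 0.161 0.   ]
case [0.321 0.211 0.05 ]
cup [ 0.755 -0.039  0.   ]
glue [0.765 0.103 0.   ]
sharp [ 0.753 -0.123  0.   ]
tape [ 0.278 -0.328  0.04 ]
```

View pics/crop1.png

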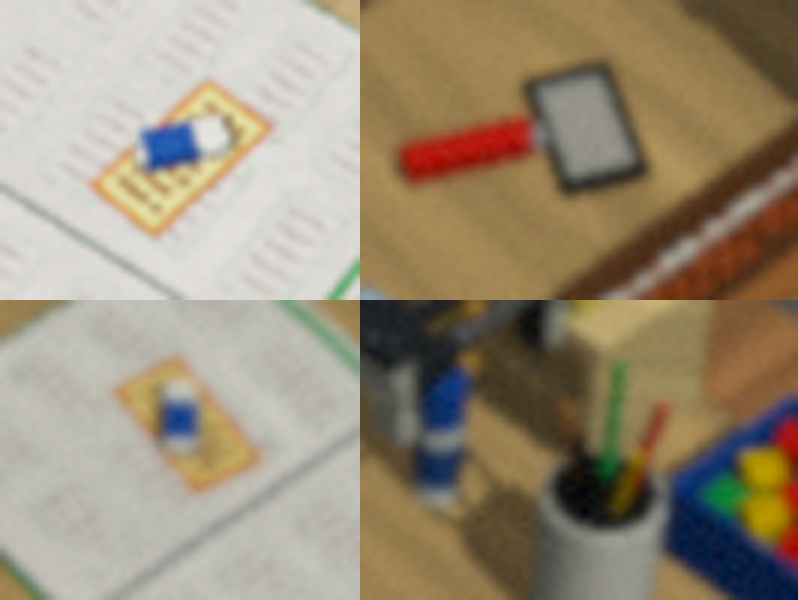

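Crop: the eraser lies across the slip (blue end left at about (142,153), white end (232,132)). The magnifier's handle points toward the robot side, with frame corners (605,63), (647,178), (567,192), (527,78) and handle end (402,163). Converting these to poses.

Run:
```python
from h import *
a,b=load('scene'),load('side')
sc=lambda u,v,z:ray(a,234+u/6-.4,197+v/6-.4,z)[:2]*1e3
sd=lambda u,v,z:ray(b,234+u/6-.4,180+v/6-.4,z)[:2]*1e3
mg=lambda u,v,z:ray(b,145+u/6-.4,115+v/6-.4,z)[:2]*1e3
def rep(n,P):
    P=np.array(P);print(n,P.round(0).tolist(),'c',P.mean(0).round(1),'edges',[(np.linalg.norm(P[i]-P[i-1]).round(0),np.degrees(np.arctan2(*(P[i]-P[i-1])[::-1])).round(1)) for i in range(4)])
rep('slip sc',[sc(*p,.008) for p in((209,80),(272,127),(157,237),(94,184))])
rep('slip sd',[sd(*p,.008) for p in((180,57),(262,160),(198,192),(118,92))])
rep('mag',[mg(*p,.010) for p in((245,63),(287,178),(207,192),(167,78))])
print('handle end',mg(42,163,.011),'start',mg(172,138,.011))
for n,f,e in(('sc',sc,((142,150),(230,130))),('sd',sd,((180,82),(180,145)))):
    p=[f(*q,.014) for q in e];d=p[1]-p[0];print('eraser',n,(p[0]+p[1])/2,np.linalg.norm(d),np.degrees(np.arctan2(d[1],d[0])))
```

```text
slip sc [[556.0, -17.0], [596.0, -24.0], [583.0, -107.0], [542.0, -98.0]] c [569.5 -61.6] edges [(np.float64(82.0), np.float64(80.2)), (np.float64(41.0), np.float64(-9.5)), (np.float64(83.0), np.float64(-99.0)), (np.float64(42.0), np.float64(168.3))]
slip sd [[599.0, -22.0], [582.0, -105.0], [541.0, -97.0], [556.0, -16.0]] c [569.5 -59.9] edges [(np.float64(43.0), np.float64(-7.0)), (np.float64(85.0), np.float64(-101.2)), (np.float64(42.0), np.float64(168.9)), (np.float64(82.0), np.float64(79.6))]
mag [[592.0, 401.0], [550.0, 305.0], [507.0, 329.0], [548.0, 423.0]] c [549.2 364.6] edges [(np.float64(50.0), np.float64(-26.8)), (np.float64(105.0), np.float64(-113.9)), (np.float64(49.0), np.float64(151.3)), (np.float64(103.0), np.float64(66.4))]
handle end [446.70756647 415.09632443] start [518.18173127 378.58585735]
eraser sc [567.57523587 -56.44629146] 43.749395068321824 48.14566357979456
eraser sd [567.92970906 -54.00697036] 44.237767471902366 -133.4217061042281
```

```bash
cat >> h.py <<'E'
def go(x,y,z,a):
    c,s=np.cos(np.radians(a)),np.sin(np.radians(a))
    B=np.array([[0,-s,c],[0,c,s],[-1,0,0]]); delta([x,y,z],R.from_matrix(B).as_euler('xyz',degrees=True))
E
python3 -c "
from h import *
go(.568,-.055,.12,138)"
```

```text
turn [ 4.199e+01  8.000e-02 -4.000e-02] shift cm [10.59  5.5  10.64]<sys>:0: UserWarning: Gimbal lock detected. Setting third angle to zero since it is not possible to uniquely determine all angles.
```

Emit:
{"op": "servo_tool", "data": {
  "deltas": [
    [[8.4, 0, 0], [2, 1.1, 2.2], 8.7],
    [[16.8, 0, 0], [4.2, 2.2, 4.4], 8.7],
    [[25.2, 0, 0], [6.4, 3.3, 6.6], 8.7],
    [[33.6, 0, 0], [8.6, 4.4, 8.6], 8.7],
    [[42, 0, 0], [10.6, 5.5, 10.6], 8.7]
  ]
}}

```text
clock: 0.6
tool_pos: [0.567, -0.0555, 0.1187]
orientation: [46.1, 89.9, -176.2]
force: [-0.0, -0.3, -0.0]
opening: 0.087
```

Emit:
{"op": "servo_tool", "data": {
  "deltas": [
    [[0, 0, 0], [0, 0, 0], 5],
    [[0, 0, 0], [0, 0, 0], 5]
  ]
}}

```text
clock: 0.8
tool_pos: [0.5666, -0.0558, 0.1184]
orientation: [52.1, 89.8, -170.2]
force: [0.0, -0.1, 0.9]
opening: 0.0763
```

```bash
python3 -W ignore - <<'E'
from h import *
s=snap('wrist','w1.png'); go(.568,-.055,.12,138)
i=cv2.imread('pics/w1.png');print(ctrl.get_obs()['tool_pos'],ray(s,256,192,.02))
E
```

```text
turn [-0.24  0.06 -0.08] shift cm [-0.09 -0.05  0.01]
[ 0.56767627 -0.05543513  0.11907581] [ 0.56445181 -0.05492793  0.02      ]
```

View pics/w1.png

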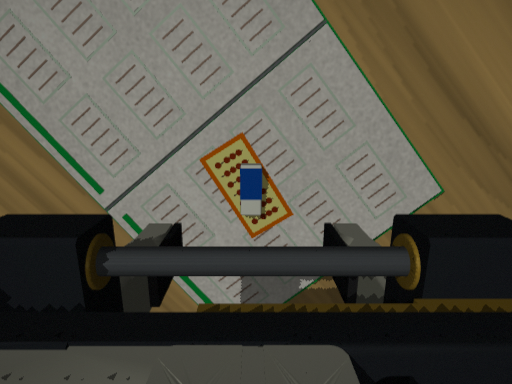

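The wrist view shows the eraser's long side vertical in the image, so it is square to the jaws. Its top face spans about (241-262, 165-207). The slip corners are at (242,133), (201,160), (256,236) and (292,213).

```bash
python3 -W ignore - <<'E'
from h import *
s=load('w1')
P=np.array([ray(s,*p,.008)[:2] for p in((242,133),(201,160),(256,237),(292,213))])*1e3
print(P.round(0),P.mean(0),[ (np.linalg.norm(P[i]-P[i-1]).round(),np.degrees(np.arctan2(*(P[i]-P[i-1])[::-1])).round(1)) for i in range(4)])
e=np.array([ray(s,*p,.020)[:2] for p in((251,165),(251,206),(241,190),(262,190))])*1e3
print(e.round(0),e[:2].mean(0),np.linalg.norm(e[0]-e[1]),np.degrees(np.arctan2(*(e[0]-e[1])[::-1])))
x,y=e[:2].mean(0)/1e3
go(x,y,.011,138)
E
```

```text
[[ 541.  -99.]
 [ 582. -105.]
 [ 595.  -21.]
 [ 556.  -16.]] [568.41508335 -60.26587149] [(np.float64(84.0), np.float64(-100.3)), (np.float64(42.0), np.float64(-9.5)), (np.float64(86.0), np.float64(81.4)), (np.float64(40.0), np.float64(173.3))]
[[552. -75.]
 [576. -49.]
 [573. -65.]
 [560. -53.]] [563.9709399  -61.71666595] 35.39366580133343 -132.38152963156384
turn [-0.24  0.06 -0.08] shift cm [10.81  0.7  -0.16]
```

The 35 mm length comes out short, so I misread the lower end. A 44 mm top means v≈165-215, which puts the centre near (567,-57), in agreement with the scene cameras.

```bash
python3 -W ignore - <<'E'
from h import *
print(ray(load('w1'),251.5,190,.020)); go(.567,-.057,.011,138)
E
```

```text
[ 0.56608551 -0.0587743   0.02      ]
turn [-0.24  0.06 -0.08] shift cm [10.81  0.15 -0.07]
```

Emit:
{"op": "servo_tool", "data": {
  "deltas": [
    [[0, 0, 0], [3, 0.2, 0], 5],
    [[0, 0, 0], [6, 0.2, 0], 5],
    [[0, 0, 0], [8.5, 0.2, 0], 5],
    [[0, 0, 0], [10, 0.2, 0], 5],
    [[0, 0, 0], [10.8, 0.2, 0], 5]
  ]
}}

```text
clock: 1.35
tool_pos: [0.5668, -0.0566, 0.0101]
orientation: [57.7, 89.9, -164.4]
force: [-0.3, 0.6, 0.8]
opening: 0.0504
```

Emit:
{"op": "servo_tool", "data": {
  "deltas": [
    [[0, 0, 0], [0, 0, 0], 1],
    [[0, 0, 0], [0, 0, 0], 1],
    [[0, 0, 0], [0, 0, 0], 1],
    [[0, 0, 0], [0, 0, 0], 1],
    [[0, 0, 0], [0, 0, 0], 1]
  ]
}}

```text
clock: 1.85
tool_pos: [0.5673, -0.0565, 0.0109]
orientation: [62.3, 89.9, -159.8]
force: [-1.0, 1.1, 2.7]
opening: 0.0173
```

Emit:
{"op": "servo_tool", "data": {
  "deltas": [
    [[0, 0, 0], [0, 0, 0], 1],
    [[0, 0, 0], [-2, 0, 0], 1],
    [[0, 0, 0], [-5, 0, 0], 1],
    [[0, 0, 0], [-8, 0, 0], 1],
    [[0, 0, 0], [-10, 0, 0], 1]
  ]
}}

```text
clock: 2.35
tool_pos: [0.5681, -0.0564, 0.1132]
orientation: [-144.0, 89.9, -6.1]
force: [-0.1, 0.3, 0.4]
opening: 0.0174
```

```bash
python3 -W ignore - <<'E'
from h import *
o=ctrl.get_obs();print(o['opening'],o['tool_pos']); go(.549,-.439,.10,180)
go(.549,-.439,.012,180)
E
```

```text
0.017390963975163713 [ 0.56807884 -0.05643287  0.11321639]
turn [-4.211e+01 -8.000e-02  2.000e-02] shift cm [  1.32  29.66 -24.24]
turn [-4.211e+01 -8.000e-02  2.000e-02] shift cm [ 10.12  29.67 -24.23]
```

Emit:
{"op": "servo_tool", "data": {
  "deltas": [
    [[0, 0, 0], [0, 2, -1.6], 1],
    [[0, 0, 0], [0, 5, -4], 1],
    [[0, 0, 0], [0, 8, -6.5], 1],
    [[0, 0, 0], [0, 11, -9], 1],
    [[0, 0, 0], [0, 14, -11.4], 1]
  ]
}}

```text
clock: 2.85
tool_pos: [0.5585, -0.2382, 0.1135]
orientation: [-142.7, 89.9, -4.8]
force: [0.8, 0.3, 0.2]
opening: 0.0176
```

Emit:
{"op": "servo_tool", "data": {
  "deltas": [
    [[0, 0, 0], [0, 3, -2.4], 1],
    [[0, 0, 0], [0, 6, -5], 1],
    [[0, 0, 0], [0, 9, -7.4], 1],
    [[0, 0, 0], [0, 12, -10], 1],
    [[0, 0, 0], [0, 14.5, -12], 1]
  ]
}}

```text
clock: 3.35
tool_pos: [0.5499, -0.4284, 0.1134]
orientation: [-146.8, 89.9, -8.9]
force: [-0.0, 0.7, -0.7]
opening: 0.0173
```

Emit:
{"op": "servo_tool", "data": {
  "deltas": [
    [[-8.4, 0, 0], [0, 0, 0], 1],
    [[-16.8, 0, 0], [0, 0, 0], 1],
    [[-25.2, 0, 0], [0, 0, 0], 1],
    [[-33.6, 0, 0], [0, 0, 0], 1],
    [[-42, 0, 0], [0, 0, 0], 1]
  ]
}}

```text
clock: 3.85
tool_pos: [0.5497, -0.4284, 0.1133]
orientation: [175.5, 89.9, -4.2]
force: [-0.2, -0.1, -0.3]
opening: 0.0177
```

```bash
python3 -W ignore - <<'E'
from h import *
snap('scene','s2.png'); i=cv2.imread('pics/s2.png')
cv2.imwrite('pics/s2c.png',cv2.resize(i[225:384,100:300],None,fx=3,fy=3,interpolation=cv2.INTER_CUBIC))
print(ctrl.get_obs()['tool_pos'],ctrl.get_obs()['opening']); go(.549,-.439,.01,180)
E
```

```text
[ 0.54979472 -0.42837604  0.11340204] 0.01776570210473853
turn [ 0.73 -0.09 -0.01] shift cm [10.34  1.06  0.11]
```

View pics/s2c.png

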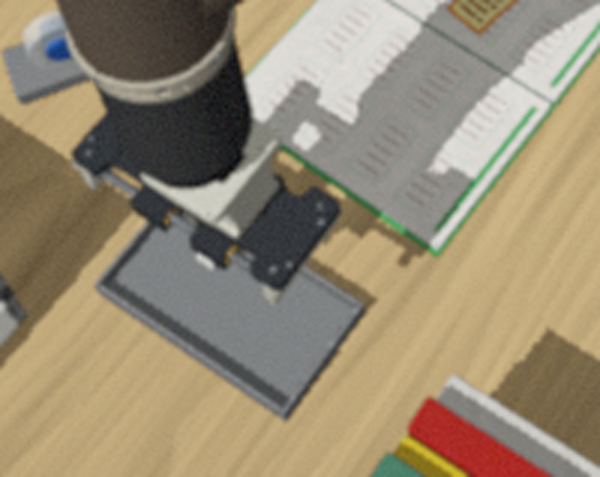

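The crop shows the gripper over the tray with the eraser between the pads at about (207,258). The tray is empty and the slip is clear. Lowering.

Emit:
{"op": "servo_tool", "data": {
  "deltas": [
    [[0, 0, 0], [3, 0.5, 0], 1],
    [[0, 0, 0], [6, 1, 0], 1],
    [[0, 0, 0], [8.5, 1, 0], 1],
    [[0, 0, 0], [9.8, 1, 0], 1],
    [[0, 0, 0], [10.3, 1, 0], 1]
  ]
}}

```text
clock: 4.4
tool_pos: [0.5493, -0.438, 0.0088]
orientation: [-51.2, 89.9, 129.5]
force: [-0.6, -0.7, 0.9]
opening: 0.0175
```

Emit:
{"op": "servo_tool", "data": {
  "deltas": [
    [[0, 0, 0], [0, 0, 0], 1],
    [[0, 0, 0], [0, 0, 0], 4],
    [[0, 0, 0], [0, 0, 0], 4],
    [[0, 0, 0], [0, 0, 0], 4],
    [[0, 0, 0], [0, 0, 0], 4]
  ]
}}

```text
clock: 4.9
tool_pos: [0.5497, -0.4381, 0.0097]
orientation: [-137.5, 90.0, 43.1]
force: [-0.8, 0.4, 0.1]
opening: 0.0392
```

Emit:
{"op": "servo_tool", "data": {
  "deltas": [
    [[0, 0, 0], [0, 0, 0], 4],
    [[0, 0, 0], [-2, 0, 0], 4],
    [[0, 0, 0], [-5, 0, 0], 4],
    [[0, 0, 0], [-9, 0, 0], 4],
    [[0, 0, 0], [-13, 0, 0], 4]
  ]
}}

```text
clock: 5.4
tool_pos: [0.5492, -0.438, 0.1408]
orientation: [-55.0, 90.0, 125.7]
force: [0.0, -0.2, 0.8]
opening: 0.0402
```

```bash
python3 -W ignore - <<'E'
from h import *
snap('wrist','w2.png'); go(.50,.389,.20,243.5)
E
```

```text
turn [-62.79  -0.24  -0.57] shift cm [ -5.57 -82.97   4.17]
```

View pics/w2.png

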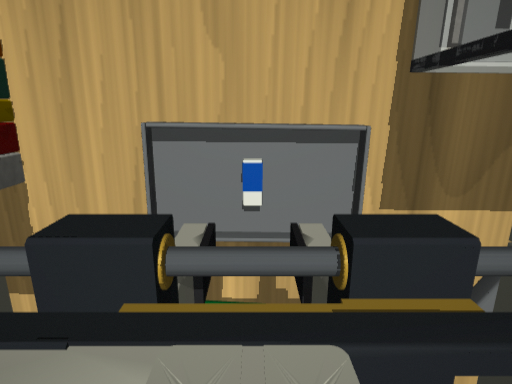

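The eraser lies free in the middle of the tray at (252,183). Next I travel to above the magnifier.

Emit:
{"op": "servo_tool", "data": {
  "deltas": [
    [[0, 0, 0], [-2, -2, 0], 4],
    [[0, 0, 0], [-4, -6, 0.2], 4],
    [[0, 0, 0], [-6, -10, 0.4], 4.5],
    [[0, 0, 0], [-6, -14.5, 0.7], 4.5],
    [[0, 0, 0], [-6, -19, 1], 4.5]
  ]
}}

```text
clock: 5.95
tool_pos: [0.5395, -0.2488, 0.2093]
orientation: [149.7, 89.3, -29.6]
force: [1.4, 0.6, -1.1]
opening: 0.0447
```

Emit:
{"op": "servo_tool", "data": {
  "deltas": [
    [[0, 0, 0], [0, -4.5, 0.2], 4.5],
    [[0, 0, 0], [0, -9, 0.4], 4.5],
    [[0, 0, 0], [0, -13.5, 0.6], 4.5],
    [[0, 0, 0], [0, -18, 0.8], 4.5],
    [[0, 0, 0], [0, -22, 1], 4.5]
  ]
}}

```text
clock: 6.45
tool_pos: [0.5265, -0.027, 0.2081]
orientation: [153.3, 89.3, -26.0]
force: [-0.2, -0.5, -0.2]
opening: 0.0449
```

Emit:
{"op": "servo_tool", "data": {
  "deltas": [
    [[0, 0, 0], [0, -4.5, 0.2], 4.5],
    [[0, 0, 0], [0, -9, 0.4], 4.5],
    [[0, 0, 0], [0, -13.5, 0.6], 4.5],
    [[0, 0, 0], [0, -18, 0.8], 4.5],
    [[0, 0, 0], [0, -22, 1], 4.5]
  ]
}}

```text
clock: 6.95
tool_pos: [0.5134, 0.195, 0.2071]
orientation: [157.7, 89.2, -21.6]
force: [0.5, -0.3, 0.7]
opening: 0.0446
```

Emit:
{"op": "servo_tool", "data": {
  "deltas": [
    [[0, 0, 0], [0, -4.5, 0.2], 4.5],
    [[0, 0, 0], [0, -9, 0.4], 4.5],
    [[0, 0, 0], [0, -13.5, 0.6], 4.5],
    [[0, 0, 0], [0, -17, 0.8], 4.5],
    [[0, 0, 0], [0, -19, 1], 4.5]
  ]
}}

```text
clock: 7.45
tool_pos: [0.5006, 0.3875, 0.2057]
orientation: [158.4, 89.2, -20.8]
force: [0.6, 0.2, 0.6]
opening: 0.0451
```

Emit:
{"op": "servo_tool", "data": {
  "deltas": [
    [[-8.4, 0, 0], [0, 0, 0], 4.5],
    [[-16.8, 0, 0], [0, 0, 0], 4.5],
    [[-25, 0, 0], [0, 0, 0], 4.5],
    [[-33, 0, 0], [0, 0, 0], 4.5],
    [[-41, 0, 0], [0, 0, 0], 4.5]
  ]
}}

```text
clock: 7.95
tool_pos: [0.5005, 0.387, 0.2057]
orientation: [116.8, 89.2, -21.0]
force: [0.0, -0.5, 0.6]
opening: 0.0448
```

```bash
python3 -W ignore - <<'E'
from h import *
print(ctrl.get_obs()['tool_pos']);go(.50,.389,.14,243.5)
E
```

```text
[0.50053716 0.38700723 0.20567457]
turn [-21.37  -0.21  -0.74] shift cm [ 6.57 -0.26 -0.05]
```

Emit:
{"op": "servo_tool", "data": {
  "deltas": [
    [[-7, 0, -0.2], [2, 0, 0], 5],
    [[-14, 0, -0.5], [4, -0.2, 0], 5],
    [[-21.4, -0.2, -0.7], [6, -0.3, 0], 5],
    [[-21.4, -0.2, -0.7], [6.6, -0.3, 0], 5]
  ]
}}

```text
clock: 8.35
tool_pos: [0.4986, 0.3876, 0.1376]
orientation: [-7.1, 89.8, -123.5]
force: [0.2, -1.1, -0.3]
opening: 0.0497
```

```bash
python3 -W ignore - <<'E'
from h import *
snap('wrist','w3.png'); go(.50,.389,.14,243.5)
E
```

```text
turn [-0.16  0.17  0.  ] shift cm [-0.24  0.05 -0.17]
```

View pics/w3.png

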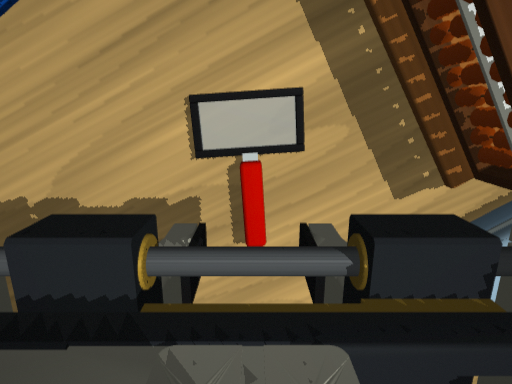

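The wrist view shows the frame corners at (190,95), (303,88), (304,151) and (194,158), and the handle from (250,160) to (256,246). It is slightly rotated relative to the jaws, by about 3.5°.

```bash
python3 -W ignore - <<'E'
from h import *
s=load('w3')
P=np.array([ray(s,*p,.010)[:2] for p in((190,95),(303,88),(304,151),(194,158))])*1e3
print(P.round(0),P.mean(0),[ (np.linalg.norm(P[i]-P[i-1]).round(),np.degrees(np.arctan2(*(P[i]-P[i-1])[::-1])).round(1)) for i in range(4)])
h=np.array([ray(s,*p,.022)[:2] for p in((251,162),(256,246))])*1e3
d=h[0]-h[1];print(h,np.linalg.norm(d),np.degrees(np.arctan2(d[1],d[0])))
E
```

```text
[[595. 400.]
 [557. 309.]
 [507. 331.]
 [546. 423.]] [551.07611005 365.74350154] [(np.float64(55.0), np.float64(-25.5)), (np.float64(98.0), np.float64(-113.0)), (np.float64(55.0), np.float64(156.9)), (np.float64(100.0), np.float64(67.2))]
[[520.83255379 377.47525694]
 [447.17463546 408.93332536]] 80.09431316644573 -23.126519817061695
```

```bash
python3 -W ignore -c "
from h import *
go(.5004,.387,.004,246.8)"
```

```text
turn [-3.46  0.16  0.01] shift cm [13.36  0.18 -0.05]
```

Emit:
{"op": "servo_tool", "data": {
  "deltas": [
    [[-3.4, 0.2, 0], [4, 0.2, 0], 5],
    [[-3.4, 0.2, 0], [8, 0.2, 0], 5],
    [[-3.4, 0.2, 0], [11, 0.2, 0], 5],
    [[-3.4, 0.2, 0], [12.7, 0.2, 0], 5],
    [[-3.4, 0.2, 0], [13.3, 0.2, 0], 5]
  ]
}}

```text
clock: 8.9
tool_pos: [0.5001, 0.3857, 0.0034]
orientation: [-16.5, 89.9, -130.0]
force: [0.3, -0.6, -0.8]
opening: 0.0499
```

Emit:
{"op": "servo_tool", "data": {
  "deltas": [
    [[0, 0, 0], [0, 0, 0], 1],
    [[0, 0, 0], [0, 0, 0], 1],
    [[0, 0, 0], [0, 0, 0], 1],
    [[0, 0, 0], [0, 0, 0], 1],
    [[0, 0, 0], [0, 0, 0], 1]
  ]
}}

```text
clock: 9.4
tool_pos: [0.5006, 0.3864, 0.0046]
orientation: [165.2, 90.0, 51.8]
force: [-1.0, -0.1, 3.6]
opening: 0.02
```

Emit:
{"op": "servo_tool", "data": {
  "deltas": [
    [[0, 0, 0], [0, 0, 0], 1],
    [[0, 0, 0], [-1, 0, 0], 1],
    [[0, 0, 0], [-3, 0, 0], 1],
    [[0, 0, 0], [-5, 0, 0], 1],
    [[0, 0, 0], [-7, 0, 0], 1]
  ]
}}

```text
clock: 9.9
tool_pos: [0.5004, 0.3862, 0.0757]
orientation: [-19.8, 90.0, -133.2]
force: [0.8, 0.2, -1.9]
opening: 0.0197
```

Emit:
{"op": "servo_tool", "data": {
  "deltas": [
    [[0, 0, 0], [-4, 0, 0], 1],
    [[0, 0, 0], [-8, 0, 0], 1],
    [[0, 0, 0], [-11, 0, 0], 1],
    [[0, 0, 0], [-12, 0, 0], 1],
    [[0, 0, 0], [-12, 0, 0], 1]
  ]
}}

```text
clock: 10.4
tool_pos: [0.5008, 0.3867, 0.1978]
orientation: [168.3, 89.8, 54.8]
force: [-0.2, 0.2, -1.5]
opening: 0.0197
```

```bash
python3 -W ignore - <<'E'
from h import *
snap('wrist','w4.png'); go(.515,-.05,.20,260)
E
```

```text
turn [-13.48  -0.04   0.02] shift cm [-0.45 18.75 39.4 ]
```

View pics/w4.png

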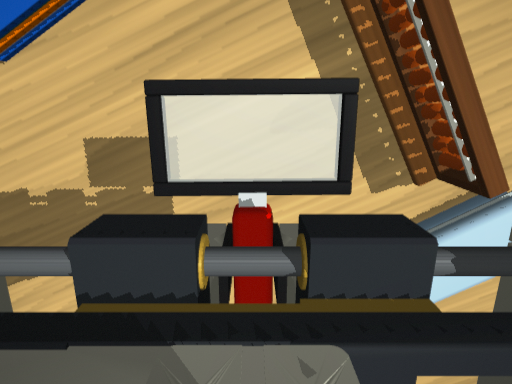

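The magnifier is held at opening 19.7 mm. The frame corners are at about (145,81), (358,79), (351,193) and (155,195). I'll check its pose in the hand with PnP.

```bash
cat >> h.py <<'E'
def magpose(s,px):
    # px: far-left, far-right, near-right, near-left of the outline's top face (handle side = near)
    f=192/np.tan(np.radians(float(s['vertical_fov']))/2); K=np.array([[f,0,s['cx']],[0,f,s['cy']],[0,0,1]],float)
    O=np.array([[28,50,10],[28,-50,10],[-28,-50,10],[-28,50,10]],float)/1e3
    ok,r,t=cv2.solvePnP(O,np.array(px,float),K,None)
    e=np.linalg.norm(cv2.projectPoints(O,r,t,K,None)[0][:,0]-px,axis=1)
    W=cv2.Rodrigues(np.array(s['rvec'],float))[0]; M=W.T@cv2.Rodrigues(r)[0]; p=W.T@(t.ravel()-np.array(s['tvec']).ravel())
    print('mag p',(p*1e3).round(1),'x-yaw',np.degrees(np.arctan2(M[1,0],M[0,0])).round(1),'zaxis',M[:,2].round(3),'xaxis z',M[2,0].round(3),'yaxis z',M[2,1].round(3),'err px',e.round(1))
    return p,M
E
python3 -W ignore - <<'E'
from h import *
o=ctrl.get_obs();print(o['tool_pos'])
s=load('w4')
magpose(s,[(145,81),(358,79),(351,193),(155,195)])
magpose(s,[(147,81),(357,79),(351,193),(155,195)])
g=s['image'].max(2)<60; g[200:]=0
c=max(cv2.findContours(g.astype(np.uint8),0,2)[0],key=cv2.contourArea); print(cv2.approxPolyDP(c,5,True)[:,0].tolist())
E
```

```text
[0.5000594  0.38606955 0.19584481]
mag p [550.9 364.8 189.9] x-yaw -22.9 zaxis [ 0.011 -0.013  1.   ] xaxis z -0.015 yaxis z 0.007 err px [0.6 0.7 1.  0.8]
mag p [550.6 364.8 189. ] x-yaw -22.9 zaxis [ 0.053 -0.031  0.998] xaxis z -0.061 yaxis z 0.008 err px [0.5 0.5 0.6 0.6]
[[358, 79], [144, 81], [154, 195], [349, 193]]
```

The magnifier is level in the hand, with its centre 55 mm ahead of the TCP. Carrying it over the abacus (0.19 m against 0.095 m) to above the slip.

Emit:
{"op": "servo_tool", "data": {
  "deltas": [
    [[0, 0, 0], [0, 0.5, 1], 1],
    [[0, 0, 0], [0, 1.8, 3.7], 1],
    [[0, 0, 0], [0, 3.4, 7.2], 1],
    [[0, 0, 0], [0, 5.1, 10.7], 1],
    [[0, 0, 0], [0, 6.8, 14.2], 1]
  ]
}}

```text
clock: 10.95
tool_pos: [0.5047, 0.2262, 0.1938]
orientation: [-38.7, 89.8, -152.2]
force: [1.6, -0.8, -1.0]
opening: 0.0198
```

Emit:
{"op": "servo_tool", "data": {
  "deltas": [
    [[0, 0, 0], [0, 1.7, 3.5], 1],
    [[0, 0, 0], [0, 3.4, 7], 1],
    [[0, 0, 0], [0, 5, 10.5], 1],
    [[0, 0, 0], [0, 6.6, 14], 1],
    [[0, 0, 0], [0, 8, 17], 1]
  ]
}}

```text
clock: 11.45
tool_pos: [0.5087, 0.0358, 0.1924]
orientation: [-42.5, 89.6, -156.0]
force: [0.3, 0.9, -1.6]
opening: 0.02
```

Emit:
{"op": "servo_tool", "data": {
  "deltas": [
    [[-2, 0, 0], [0, 1.5, 3.3], 1],
    [[-5, 0, 0], [0, 3, 6], 1],
    [[-8, 0, 0], [0, 3.8, 8], 1],
    [[-11, 0, 0], [0, 3.8, 8], 1],
    [[-13.4, 0, 0], [0, 3.8, 8], 1]
  ]
}}

```text
clock: 11.95
tool_pos: [0.51, -0.0543, 0.1908]
orientation: [-60.9, 89.4, -161.0]
force: [-0.4, 0.2, -1.0]
opening: 0.0197
```

```bash
python3 -W ignore -c "
from h import *
o=ctrl.get_obs();print(o['tool_pos'],o['opening'],o['clock']);go(.515,-.051,.07,260)"
```

```text
[ 0.50997924 -0.05430426  0.19076366] 0.01973634297669681 11.95
turn [-0.12  0.28  0.5 ] shift cm [12.07  0.54 -0.47]
```

Emit:
{"op": "servo_tool", "data": {
  "deltas": [
    [[0, 0.3, 0.5], [2, 0.2, -0.2], 1],
    [[0, 0.3, 0.5], [5, 0.5, -0.5], 1],
    [[0, 0.3, 0.5], [8, 0.5, -0.5], 1],
    [[0, 0.3, 0.5], [11, 0.5, -0.5], 1],
    [[0, 0.3, 0.5], [12, 0.5, -0.5], 1]
  ]
}}

```text
clock: 12.45
tool_pos: [0.511, -0.0517, 0.0667]
orientation: [-72.0, 89.6, -172.2]
force: [-0.9, -0.8, -1.7]
opening: 0.02
```

Emit:
{"op": "servo_tool", "data": {
  "deltas": [
    [[0, 0, 0], [0, 0, 0], 1],
    [[0, 0, 0], [0, 0, 0], 1]
  ]
}}

```text
clock: 12.65
tool_pos: [0.5105, -0.0521, 0.0665]
orientation: [-70.0, 89.5, -170.1]
force: [0.1, 0.3, -1.5]
opening: 0.0199
```

```bash
python3 -W ignore - <<'E'
from h import *
s=snap('wrist','w5.png'); go(.515,-.051,.032,260)
g=s['image'].max(2)<60; g[200:]=0
c=max(cv2.findContours(g.astype(np.uint8),0,2)[0],key=cv2.contourArea); q=cv2.approxPolyDP(c,5,True)[:,0]; print(q.tolist())
if len(q)==4: magpose(s,[q[1],q[0],q[3],q[2]])
E
```

```text
turn [-0.17  0.14  0.39] shift cm [ 3.53  0.37 -0.15]
[[358, 80], [144, 81], [154, 195], [349, 194]]
mag p [564.1 -61.6  58.2] x-yaw -10.0 zaxis [-0.005  0.001  1.   ] xaxis z 0.005 yaxis z 0.0 err px [0.5 0.5 0.7 0.8]
```

View pics/w5.png

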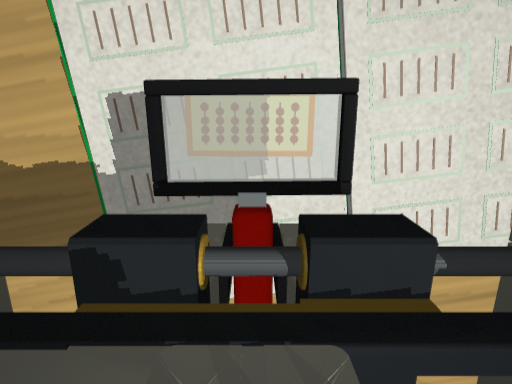

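The lens is square over the slip, whose near edge shows at (190,156)-(312,155). The magnifier centre measures (564,-61.6) against the slip's (569,-60.5), so I shift 4 mm forward and lower slowly.

Emit:
{"op": "servo_tool", "data": {
  "deltas": [
    [[0, 0.1, 0.4], [0.7, 0.2, -0.1], 1],
    [[0, 0.1, 0.4], [1.5, 0.4, -0.1], 1],
    [[0, 0.1, 0.4], [2.3, 0.4, -0.1], 1],
    [[0, 0.1, 0.4], [2.9, 0.4, -0.1], 1],
    [[0, 0.1, 0.4], [3.3, 0.4, -0.1], 1]
  ]
}}

```text
clock: 13.2
tool_pos: [0.5148, -0.0517, 0.0334]
orientation: [-35.5, 89.9, -135.7]
force: [0.6, -0.6, -1.2]
opening: 0.0197
```

Emit:
{"op": "servo_tool", "data": {
  "deltas": [
    [[0, 0, 0], [0, 0, 0], 1],
    [[0, 0, 0], [0, 0, 0], 1],
    [[0, 0, 0], [0, 0, 0], 1]
  ]
}}

```text
clock: 13.5
tool_pos: [0.515, -0.0516, 0.0336]
orientation: [-23.8, 89.9, -123.9]
force: [-0.2, -0.5, -2.0]
opening: 0.0199
```

```bash
python3 -W ignore - <<'E'
from h import *
s5=load('w5');e=[ray(s5,*p,.008)[:2]*1e3 for p in((190,156),(312,155))];m=(e[0]+e[1])/2;d=e[0]-e[1];print('near edge',e,np.linalg.norm(d),'centre',m+22*np.array([d[1],-d[0]])/np.linalg.norm(d))
s=snap('wrist','w6.png'); snap('scene','s6.png'); snap('side','d6.png')
g=s['image'].max(2)<60; g[200:]=0
c=max(cv2.findContours(g.astype(np.uint8),0,2)[0],key=cv2.contourArea); q=cv2.approxPolyDP(c,5,True)[:,0]; print(q.tolist())
if len(q)==4: magpose(s,[q[1],q[0],q[3],q[2]])
go(.515,-.051,.034,260); o=ctrl.get_obs();print(o['tool_pos'],o['opening'],o['qvel'])
a=cv2.imread('pics/s6.png')[90:350,110:390];b=cv2.imread('pics/d6.png')[110:370,130:410]
cv2.imwrite('pics/fin.png',cv2.resize(np.hstack([a,b]),(800,371),interpolation=cv2.INTER_CUBIC))
E
```

```text
near edge [array([554.90608233, -16.85824741]), array([540.61352288, -99.90316463])] 84.26586219250295 centre [569.44104019 -62.11218517]
[[358, 78], [144, 81], [154, 195], [349, 193]]
mag p [569.1 -61.2  25.8] x-yaw -9.6 zaxis [-0.008  0.006  1.   ] xaxis z 0.009 yaxis z -0.005 err px [0.7 0.5 0.5 0.8]
turn [-0.17  0.05  0.01] shift cm [-0.03 -0.01 -0.06]
[ 0.51498122 -0.05161356  0.03372051] 0.019764795638866076 [-0.00181322 -0.12164593 -0.01817711  0.04657652 -0.01331527  0.08636082]
```

View pics/fin.png

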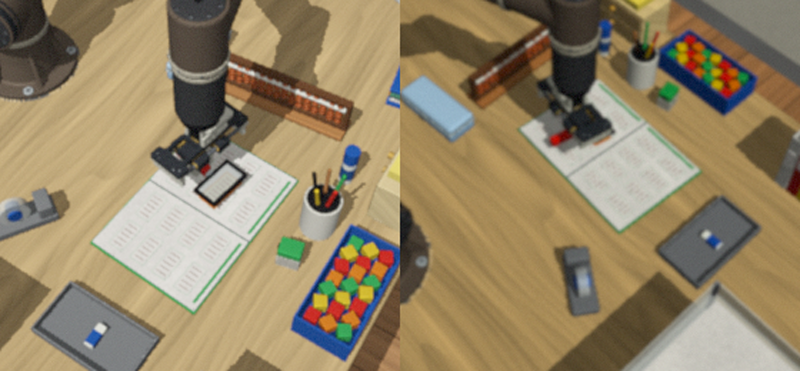

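Final view: the eraser lies in the tray at (95,335) left and (711,240) right. The magnifier is held over the slip at (220,183), and the bystanders look unmoved. Handing in.

```bash
python3 -c "
from plant import ctrl
ctrl.close_job();o=ctrl.get_obs();print(o['clock'],o['tool_pos'],o['opening'])"
```

```text
the job is handed in; nothing more can be done
the job is handed in; nothing more can be done
```

I moved the eraser off the slip into the pen tray and released it there. Then I took the magnifier by its red handle, carried it over the abacus, and held it above the slip. The job was handed in at about 13.6 s; no verdict was reported.

My last checks, all from the camera images and the robot's own state:
- **Lens position:** the lens centre measured (569.1, -61.2) mm. The slip's centre measured about (569, -61) mm, within 1–2 mm.
- **Alignment and level:** the long sides agreed within about 1°, and the lens was level within about 1°.
- **Height:** the underside is about 18 mm above the page by the pose fit, or about 22 mm by the height at which I gripped it. The two disagree by about 4 mm, but both are within the 8–35 mm limit.
- **Grip:** the fingers were at 19.8 mm on the 20 mm handle, and the arm was practically still.
- **Eraser:** the last view showed it lying free in the tray.
- **Other objects:** they looked unmoved by eye; I did not measure them.

I viewed 9 pictures, and none of these checks failed.

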